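# Check a bench crimper's lever stop

### The job

Before the filling run, check the lever stop of the hand crimper with the larger head: with the backs or tips of the fingers, never gripping, press its lever in from the outside until it comes up firmly against its stop, short of the fixed bar, and keep it there for a good two seconds. Then ease the lever out until it is fully open again, without letting it snap back, and take the hand away. Do not slam or force the lever, do not touch the bar, the stand or the back of the lever, and leave the smaller crimper and everything else on the bench alone.

Things in the scene. Friction and masses are not known exactly. Their poses are not given: they have to be found in the camera images.
- big: Larger-headed crimper: fixed part, in a bolted bench stand. Origin under the head's axis, on the table; z up, fixed bar along +y, lever on its -x side. Base plate 12 mm thick, x -63 to +87, y -60 to +60 mm; column 26 mm thick at x = 62 mm, 172 mm high; steel head 52 mm across, its top 196 mm high.
- big_bar (a point): Larger-headed crimper: centre of the fixed bar's black rubber grip, 23 mm thick, 125 mm long, along the own y axis of big, 150 mm above the table, 163 mm from the head's axis
- big_press (a point): Larger-headed crimper: on the outer face of the lever's black grip; moves with it. x points through the lever to the bar (pressing direction), y to its free end, z up. The face is flat and upright, 12 mm above and below this point, from 60 mm towards the pivot to 38 mm towards the end, where a round 20 mm nub stands 10 mm proud. Lever 9.5 mm thick in all
- big_pivot (a point): Larger-headed crimper: lever pivot, a vertical pin 150 mm above the table. The press point is 112 mm along the lever from it. Its axes are turned up to 0.04 rad from the stand's
- big_lever (a joint): Larger-headed crimper: lever angle, rad. 0 = open (lever stands 0.32 rad out from the pivot's y axis), 0.26 = on its stop screw; grows as it is pressed to the bar (clockwise from above). A spring opens it: 1.5 N at the press point when open, 5 N just before the stop, which is hard. There the lever's back is still some 10 to 25 mm from the bar, differing with the pivot's setting.
- small: Smaller-headed crimper: fixed part, in a bolted bench stand. Origin under the head's axis, on the table; z up, fixed bar along +y, lever on its -x side. Base plate 12 mm thick, x -63 to +87, y -60 to +60 mm; column 26 mm thick at x = 62 mm, 172 mm high; steel head 30 mm across, its top 196 mm high.
- small_bar (a point): Smaller-headed crimper: centre of the fixed bar's black rubber grip, 23 mm thick, 125 mm long, along the own y axis of small, 150 mm above the table, 163 mm from the head's axis
- small_press (a point): Smaller-headed crimper: on the outer face of the lever's black grip; moves with it. x points through the lever to the bar (pressing direction), y to its free end, z up. The face is flat and upright, 12 mm above and below this point, from 60 mm towards the pivot to 38 mm towards the end, where a round 20 mm nub stands 10 mm proud. Lever 9.5 mm thick in all
- small_pivot (a point): Smaller-headed crimper: lever pivot, a vertical pin 150 mm above the table. The press point is 112 mm along the lever from it. Its axes are turned up to 0.04 rad from the stand's
- small_lever (a joint): Smaller-headed crimper: lever angle, rad. 0 = open (lever stands 0.32 rad out from the pivot's y axis), 0.26 = on its stop screw; grows as it is pressed to the bar (clockwise from above). A spring opens it: 1.5 N at the press point when open, 5 N just before the stop, which is hard. There the lever's back is still some 10 to 25 mm from the bar, differing with the pivot's setting.
- beaker: glass beaker, 54 mm across, 70 mm high, under the bar of the larger crimper; origin at the underside
- flask: amber bottle, 42 mm across, 85 mm high, under the bar of the smaller crimper; origin at the underside
- vial: small clear bottle, 32 mm across, 70 mm high, in front of the larger crimper's stand; origin at the underside
- dropper: white bottle, 40 mm across, 90 mm high, in front of the smaller crimper's stand; origin at the underside
- jar: jar with metal lid, 64 mm across, 55 mm high, at the right; origin at the underside
- spanner: steel spanner 130 mm long lying on the table under the lever of the larger crimper; origin at the underside
- pump: small aluminium pump collar, 17 mm across, 26 mm high, at the left; origin at the underside

How it is judged:
By the outcome, as a careful person would: the job done as asked, in the order asked, and still so for the second after the job is handed in, with the robot touching nothing.
It also fails if it takes over 51 s, if anything falls off the work surface, if the arm or the gripper's body presses on something with over 40 N, if the wrist force passes 120 N, or if a joint passes its speed limit or range.

### The arm

A 6-joint arm with a two-finger parallel gripper is mounted at the origin on the work surface. World frame = base frame: x ahead of the robot, y to its left, z up, the work surface at z = 0. Lengths are in m, angles in degrees, forces in N, time in s.
With the tool pointing down it reaches from about 0.4 to 0.825 m from the base axis. Payload 7 kg.
Tool frame: the origin (TCP) lies midway between the tips of the shut fingers; the grasp point (between the pads) lies ctrl.tcp_to_grasp behind it (ctrl.tcp_to_grasp is the distance from the TCP to the grasp point, in m); y points along the fingers, z is the direction in which the jaws open and shut, and the axes are right-handed (so a half turn about y gives the same grasp; the last joint's range is limited). The gripper opens to 88 mm and grips with 3 to 60 N. Pads are 19 mm wide; open, the fingers measure 130 mm over their backs; the gripper's body (78 mm by 193 mm) begins 47 mm behind the grasp point.
Start: joints at [-52.592, 20.546, 0.682, 0, -70.136, -16.507], TCP at [0.241, -0.631, 0.227] pointing down, gripper open.
Joint ranges: [-176.03, 176.03], [-82.01, 121.73], [-58.28, 71.71], [-173.87, 95.51], [-174.79, -0.11], [-173.66, 173.66]. Speed limits (degrees/s): [136.94, 136.94, 172.46, 180, 180, 180].

### API

Orientations are given as [roll, pitch, yaw] about the fixed x, y, z axes, in that order (R = Rz(yaw) Ry(pitch) Rx(roll)).
In Python, from plant import ctrl, snapshot, silhouettes gives the robot as it stands.
- The arm moves only by the shell command python3 -m pendant 'ROWS'. ROWS is JSON, a list that holds one entry, the list of rows, each a list of 7 numbers: the shift along the tool's x, y, z in cm, then the turn, a rotation vector about the tool's x, y, z in degrees, then the opening, from 0 (shut) to 1 (fully open). In form: [[[x, y, z, rx, ry, rz, hand], ...]]. A call has 1 to 12 rows; each row shifts and turns the commanded pose from where the row before left it, along the tool's axes as they then stand; what a row does not reach is not made up. A row lasts 1/12 s, in which the tool goes at most 41.7 mm and 7.16 degrees, less where a joint would pass 70% of its speed; a pose out of reach is approached as far as the arm can. A call with a gripper value outside its range is refused whole. The fingers move at their own pace and stop on an object; the grip force is fixed at half the most. Time passes only in rows, so rows that do not move let the fingers close. It gives the time, the measured TCP pose, the force and the opening at its end, in the units of the state.
- ctrl.get_obs(): the state, without advancing time (a new reading comes with each control period).
- snapshot(name): name is "side" or "top"; returns a dict with "image" (384x512x3 uint8, red, green, blue), "camera_matrix" (3x3 intrinsics, pixels), "eye" and "orientation" of the camera in the world. Camera axes: x right, y down, z forward; pixel columns grow to the right and rows downward; lengths in m; the calibration is good to about 2 mm. A picture is of the moment at which its call begins. There is no depth.
- ctrl.close_job(): hands the job in, once; it reports no verdict.
Trained networks look in a picture, given as the dict that the camera call returned (one of the last four; its "shot" number tells which), for a name from the list of things; names that differ only in an ending like _2 or _b are one class to them, and where a whole thing is asked for, a point or a joint stands for the part that bears it (a point fixed in the world has none). Each returns a list of dicts, best first, with "confidence" (0 to 1); they miss things now and then, are a little off and sometimes report something else, mostly with a low value. They report only what shows in the picture. A call takes as long as a camera call.
- silhouettes(picture, thing): "mask" (384x512 bool, what is visible of it) and "bbox" ([left, top, width, height] in pixels, round what is visible of it).
The state is a dict: "clock": time; "joint_pos": joint angles; "qvel": joint speeds; "tau": joint torques, N m; "tool_pos": TCP position; "orientation": TCP orientation; "force": force on the tool from outside, world axes, zero at the start; "moment": the same for the moment, N m; "opening": finger opening in m.
Only numpy, scipy, OpenCV 4.12 (cv2) and the standard library are available. Lean on these libraries where they do the work, as an engineer would, in place of code of your own. Each camera call takes 0.05 s, during which the arm holds its last target.

## Working session

There is one attempt and no reset: what is moved stays moved. The work goes in short steps, Python scripts to look and compute and a shell command to move; the robot and the scene stay as the last step left them, time stands still between calls to the robot, and variables do not carry over. Pictures are saved under pics/ and viewed, and the job is handed in when it is done.

```bash
mkdir -p pics; ls
python3 - <<'E'
from plant import ctrl, snapshot, silhouettes
import cv2
o=ctrl.get_obs(); print(o); print(ctrl.tcp_to_grasp)
for n in ("side","top"):
    p=snapshot(n); cv2.imwrite(f"pics/{n}0.png",cv2.cvtColor(p["image"],cv2.COLOR_RGB2BGR))
    print(n,p["camera_matrix"],p["eye"],p["orientation"],p["shot"])
    for t in ("big","big_lever","small","small_lever","big_press","big_bar"):
        try:
            for d in silhouettes(p,t)[:2]: print(t,round(d["confidence"],2),d["bbox"])
        except Exception as e: print(t,e)
E
```

```text
pics
{'clock': 0.0, 'joint_pos': array([-5.25935275e+01,  2.05917873e+01,  6.34722256e-01, -2.11706019e-02,
       -7.01355558e+01, -1.65074637e+01]), 'qvel': array([ 0.0276488 , -0.11857812, -0.04226911, -0.00673951, -0.01013516,
        0.02503634]), 'tau': array([-2.02676752e-04, -5.82715738e+01,  2.93034106e+01,  6.99654311e+00,
        6.91700276e-03, -1.61505550e-04]), 'tool_pos': array([ 0.24060415, -0.63014527,  0.22562261]), 'orientation': array([-8.99055413e+01,  7.23857468e-03,  2.08918050e+01]), 'force': array([-0.76803623, -1.29769227,  0.15323983]), 'moment': array([0.01515873, 0.03763293, 0.04113466]), 'opening': 0.08768060639277957}
0.0188
side [[371.48414259   0.         252.26267502]
 [  0.         371.48414259 190.67409906]
 [  0.           0.           1.        ]] [0.15937871 0.75852811 0.74593391] [-125.23493115    1.25999458 -158.17539167] 1
big 0.58 [129.0, 195.8, 103.6, 87.4]
big_lever 0.85 [158.4, 227.6, 38.5, 63.6]
small 0.72 [220.1, 124.7, 44.5, 57.5]
small_lever 0.72 [240.5, 340.3, 6.3, 13.0]
small_lever 0.52 [247.9, 142.2, 13.7, 27.8]
big_press 0.82 [158.1, 228.8, 36.3, 60.5]
big_bar 0.64 [126.9, 200.0, 105.6, 84.2]
top [[469.64719385   0.         255.84374739]
 [  0.         469.64719385 194.57455167]
 [  0.           0.           1.        ]] [ 0.39546355 -0.04530332  1.48988974] [-175.82077422   -0.67041545  -89.36959657] 2
big 0.72 [114.1, 137.5, 103.7, 55.6]
big 0.3 [276.9, 159.7, 55.2, 30.6]
big_lever 0.75 [108.3, 168.3, 55.9, 13.5]
small 0.86 [273.3, 119.6, 84.0, 57.9]
small_lever 0.61 [280.4, 165.9, 38.7, 27.7]
big_press 0.76 [110.7, 168.8, 51.2, 12.8]
```

Run:
```python
import cv2
for n,(x,y,w,h) in {"side":(100,90,240,200),"top":(80,90,300,150)}.items():
    i=cv2.imread(f"pics/{n}0.png")
    cv2.imwrite(f"pics/{n}0z.png",cv2.resize(i[y:y+h,x:x+w],None,fx=800/w*.98 if n=="top" else 2.9,fy=800/w*.98 if n=="top" else 2.9,interpolation=cv2.INTER_CUBIC))
```

```text
(no output)
```

View pics/side0.png

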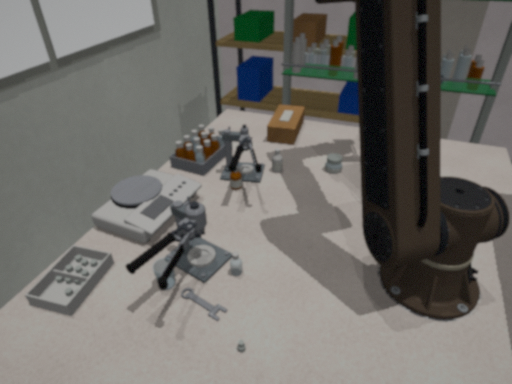

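View pics/top0.png

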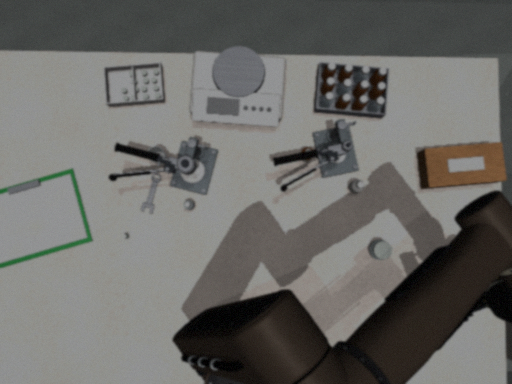

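```bash
sleep 1
```

```text
(no output)
```

View pics/side0z.png

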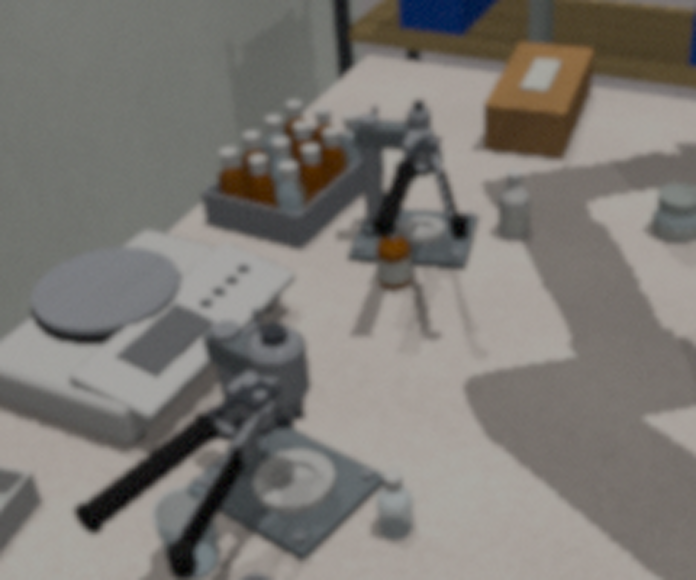

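View pics/top0z.png

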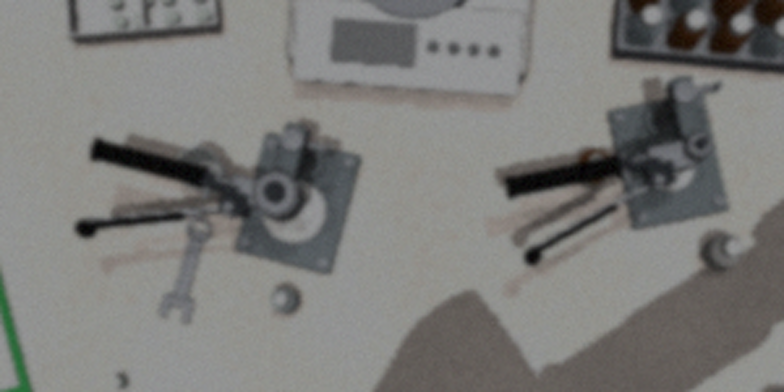

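The left crimper, with its head at about (186,163) in the top view, has the larger head. Its lever is the lower black bar, running from about (110,178) to (165,170). Next I'll turn this into metres.

```bash
cat > h.py <<'E'
import numpy as np, cv2
from scipy.spatial.transform import Rotation as R
from plant import ctrl, snapshot, silhouettes
def bp(p,uv,z):
    M=R.from_euler('xyz',p["orientation"],degrees=True).as_matrix(); K=p["camera_matrix"]
    d=M@np.linalg.solve(K,np.array([uv[0],uv[1],1.])); e=np.array(p["eye"]); return e+d*(z-e[2])/d[2]
def proj(p,X):
    M=R.from_euler('xyz',p["orientation"],degrees=True).as_matrix()
    c=M.T@(np.array(X)-p["eye"]); q=p["camera_matrix"]@c; return q[:2]/q[2]
def save(p,n): cv2.imwrite(f"pics/{n}.png",cv2.cvtColor(p["image"],cv2.COLOR_RGB2BGR))
E
python3 - <<'E'
from h import *
t=snapshot("top"); s=snapshot("side")
np.set_printoptions(precision=4,suppress=True)
for uv,z,n in [((185.6,162.7),.196,"head"),((117.1,147),.155,"barend"),((113.7,177.6),.155,"nub"),((148.9,172.3),.155,"lever")]: print(n,bp(t,uv,z))
for nm in("big_lever","big_bar","big"):
  for p,q in((t,"top"),(s,"side")):
    L=silhouettes(p,nm)
    for d in L[:2]:
        m=d["mask"].astype(np.uint8)
        print(nm,q,round(d["confidence"],2),d["bbox"],m.sum())
    if L:
        d=L[0]; ys,xs=np.nonzero(d["mask"]); im=p["image"][...,::-1].copy()
        c,_=cv2.findContours(d["mask"].astype(np.uint8),0,2)
        x0,y0=xs.min()-15,ys.min()-15
        im=cv2.resize(im[y0:y0+110,x0:x0+130],None,fx=5,fy=5,interpolation=cv2.INTER_CUBIC)
        for k in c: cv2.polylines(im,[((k-[x0,y0])*5+2).astype(np.int32)],True,(0,0,255),1)
        cv2.imwrite(f"pics/m_{nm}_{q}.png",im); print(x0,y0)
        pts=np.c_[xs,ys].astype(np.float32)
        # per column extents
        if q=="top":
            for u in range(xs.min(),xs.max()+1,5):
                v=ys[xs==u]; print(u,v.min(),v.max(),bp(t,(u,v.max()+.5),.162)[:2])
E
```

```text
head [0.5764 0.1362 0.196 ]
barend [0.625  0.3386 0.155 ]
nub [0.5368 0.3454 0.155 ]
lever [0.5533 0.2459 0.155 ]
big_lever top 0.52 [109.4, 170.9, 63.5, 13.9] 202
94 154
109 176 178 [0.5334 0.3566]
114 175 180 [0.5279 0.3423]
119 174 176 [0.5394 0.3285]
124 174 176 [0.5396 0.3144]
129 173 175 [0.5426 0.3004]
134 172 175 [0.5428 0.2862]
139 171 174 [0.5458 0.2722]
144 171 174 [0.546  0.2581]
149 170 173 [0.549 0.244]
154 170 172 [0.552  0.2299]
159 170 171 [0.5551 0.2158]Traceback (most recent call last):
  File "<stdin>", line 22, in <module>
    return umr_minimum(a, axis, None, out, keepdims, initial, where)
ValueError: zero-size array to reduction operation minimum which has no identity
```

View pics/m_big_lever_top.png

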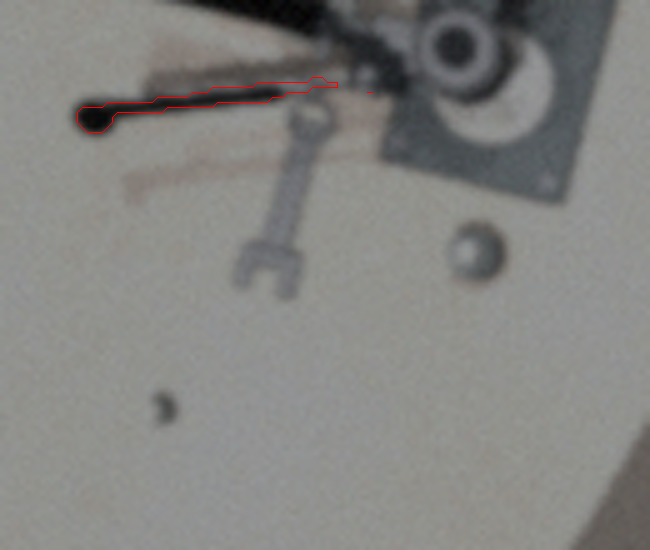

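Run:
```python
from h import *
np.set_printoptions(precision=4,suppress=True)
t=snapshot("top"); g=t["image"].mean(2)
P=[];F=[]
for u in range(120,149,2):
    col=g[166:182,u-1:u+2].mean(1); vs=np.arange(166,182)
    c=0
    i=col.argmin(); sub=col[max(0,i-4):i+5]; v=vs[max(0,i-4):i+5]
    bg=np.percentile(col,80); w=np.clip(bg*.75-sub,0,None); c=(w*v).sum()/w.sum()
    if u%6==0: print(u,vs[0],np.round(col).astype(int),round(c,2))
    P.append(bp(t,(u,c),.160)[:2])
P=np.array(P); k=np.polyfit(P[:,1],P[:,0],1); print("x=",k, "resid mm",1e3*(P[:,0]-np.polyval(k,P[:,1])))
row=g[170:181,100:125].min(0); print("nub cols",np.round(row))
rr=g[168:178,140:160].min(0); print("grip end",np.round(rr))
```

```text
120 166 [140 142 142 144 141 140 135 111  68  31  46  94 125 140 141 145] 175.25
126 166 [128 121 108  95  92  90  83  57  31  36  75 118 136 140 141 144] 173.85
132 166 [126 116  95  86  90  91  86  57  31  63 108 135 141 145 144 142] 173.28
138 166 [119  95  80  79  86  88  62  29  41  87 124 142 144 143 142 140] 172.46
144 166 [110  90  79  75  77  65  41  33  74 120 141 145 145 144 142 139] 171.8
x= [-0.1474  0.5922] resid mm [-0.9134 -0.5357  0.7794  0.8227  0.0341 -0.5143  0.1755 -0.0574  0.4529
  0.219   0.1717  0.1614 -0.1834 -0.0066 -0.6059]
nub cols [140. 143. 141. 142. 141. 141. 140. 131. 101.  55.  23.  13.   9.   9.
   9.  11.  21.  31.  31.  32.  35.  28.  32.  30.  26.]
grip end [33. 35. 32. 32. 33. 33. 28. 29. 32. 43. 64. 79. 74. 75. 73. 79. 84. 83.
 79. 87.]
```

Run:
```python
from h import *
np.set_printoptions(precision=4,suppress=True)
t=snapshot("top"); s=snapshot("side")
a=bp(t,(108.6,177.5),.158); b=bp(t,(150.2,171),.158); print(a,b,np.linalg.norm(a-b))
d=np.array([-.1458,.9893,0]);n=np.array([.9893,.1458,0])
y1=b[1]+.060*.9893; y2=a[1]-.058*.9893; y=(y1+y2)/2; print(y1,y2)
c=np.array([.5922-.1474*y,y,.15]); f=c-n*.00475; piv=f-d*.112
print("centre",c,"face",f,"piv~",piv, "yaw lever",np.degrees(np.arctan2(-d[0],d[1])))
im=s["image"][...,::-1].copy(); x0,y0=110,180
im=cv2.resize(im[y0:y0+120,x0:x0+140],None,fx=5,fy=5,interpolation=cv2.INTER_CUBIC)
for X,col in [(f,(0,0,255)),(f+d*.038,(0,255,0)),(f-d*.06,(255,0,0)),(piv,(0,255,255)),(c+[0,0,.012],(255,0,255))]:
    q=(proj(s,X)-[x0,y0]+.5)*5; cv2.circle(im,tuple(int(v) for v in q),3,col,-1)
cv2.imwrite("pics/s1.png",im)
im=t["image"][...,::-1].copy(); x0,y0=95,130
im=cv2.resize(im[y0:y0+80,x0:x0+130],None,fx=6,fy=6,interpolation=cv2.INTER_CUBIC)
for X,col in [(f,(0,0,255)),(f+d*.038,(0,255,0)),(f-d*.06,(255,0,0)),(piv,(0,255,255))]:
    q=(proj(t,X)-[x0,y0]+.5)*6; cv2.circle(im,tuple(int(v) for v in q),3,col,-1)
cv2.imwrite("pics/t1.png",im)
for nm in("beaker","vial","spanner","jar","dropper","pump"):
    L=silhouettes(t,nm)
    if L: m=L[0]["bbox"]; print(nm,L[0]["confidence"],bp(t,(m[0]+m[2]/2,m[1]+m[3]/2),.04))
```

```text
[0.5366 0.359  0.158 ] [0.5567 0.2417 0.158 ] 0.11905503479564587
0.301008934356107 0.30162695386865845
centre [0.5478 0.3013 0.15  ] face [0.5431 0.3006 0.15  ] piv~ [0.5594 0.1898 0.15  ] yaw lever 8.383725822942495
vial 0.43 [ 0.5599 -0.2173  0.04  ]
spanner 0.69 [0.4976 0.2685 0.04  ]
jar 0.89 [ 0.3362 -0.4403  0.04  ]
dropper 0.69 [ 0.5331 -0.3753  0.04  ]
pump 0.3 [ 0.6422 -0.2202  0.04  ]
```

View pics/s1.png

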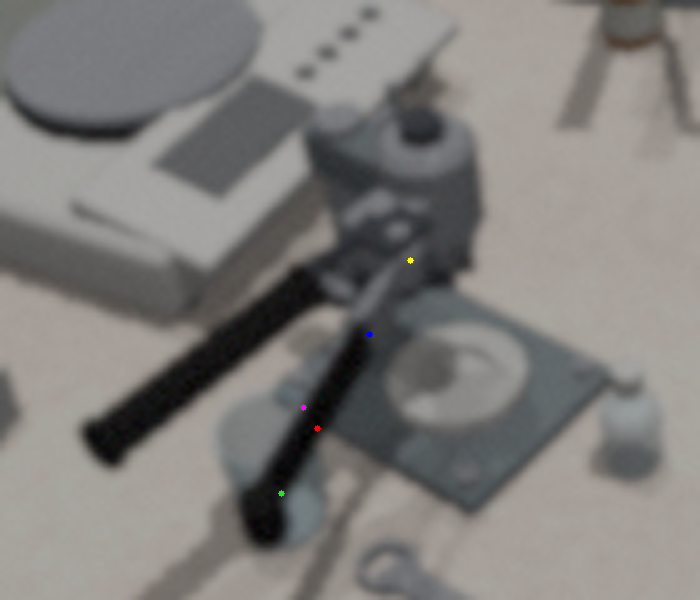

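View pics/t1.png

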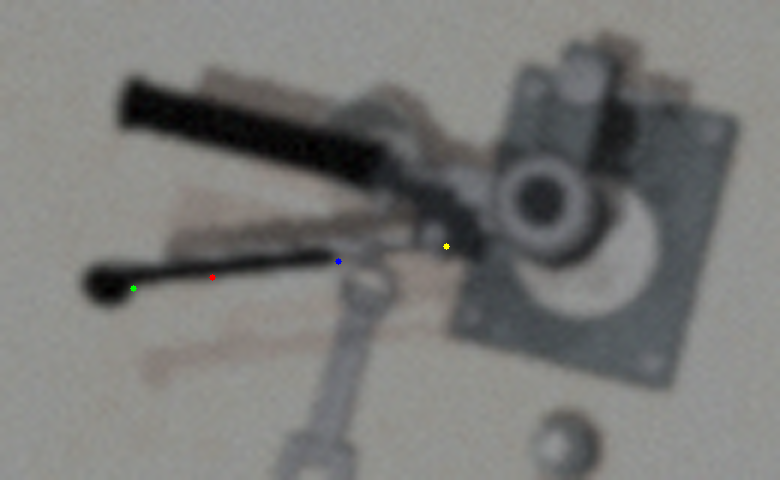

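```bash
cat >> h.py <<'E'
def rows(p0,yaw0,p1,yaw1,n):
    out=[];dp=(np.array(p1)-p0)/n;dy=(yaw1-yaw0)/n
    for i in range(n):
        y=np.radians(yaw0+dy*i); tx=np.array([np.cos(y),np.sin(y),0]);tz=np.array([-np.sin(y),np.cos(y),0])
        out.append([round(100*dp@tx,2),round(-100*dp[2],2),round(100*dp@tz,2),0,round(-dy,2),0])
    return out
E
python3 - <<'E'
from h import *
for r in rows([.2406,-.6301,.2256],20.9,[.50,-.15,.27],56,20): print(r)
print()
for r in rows([.50,-.15,.27],56,[.48,.285,.27],97,18): print(r)
E
```

```text
[np.float64(2.07), np.float64(-0.22), np.float64(1.78), 0, -1.76, 0]
[np.float64(2.12), np.float64(-0.22), np.float64(1.72), 0, -1.76, 0]
[np.float64(2.17), np.float64(-0.22), np.float64(1.65), 0, -1.76, 0]
[np.float64(2.22), np.float64(-0.22), np.float64(1.58), 0, -1.76, 0]
[np.float64(2.27), np.float64(-0.22), np.float64(1.51), 0, -1.76, 0]
[np.float64(2.32), np.float64(-0.22), np.float64(1.44), 0, -1.76, 0]
[np.float64(2.36), np.float64(-0.22), np.float64(1.37), 0, -1.76, 0]
[np.float64(2.4), np.float64(-0.22), np.float64(1.3), 0, -1.76, 0]
[np.float64(2.44), np.float64(-0.22), np.float64(1.22), 0, -1.76, 0]
[np.float64(2.47), np.float64(-0.22), np.float64(1.15), 0, -1.76, 0]
[np.float64(2.51), np.float64(-0.22), np.float64(1.07), 0, -1.76, 0]
[np.float64(2.54), np.float64(-0.22), np.float64(1.0), 0, -1.76, 0]
[np.float64(2.57), np.float64(-0.22), np.float64(0.92), 0, -1.76, 0]
[np.float64(2.6), np.float64(-0.22), np.float64(0.84), 0, -1.76, 0]
[np.float64(2.62), np.float64(-0.22), np.float64(0.76), 0, -1.76, 0]
[np.float64(2.64), np.float64(-0.22), np.float64(0.68), 0, -1.76, 0]

[... 792 characters left out ...]
at64(0.85), 0, -2.28, 0]
[np.float64(2.3), np.float64(-0.0), np.float64(0.76), 0, -2.28, 0]
[np.float64(2.32), np.float64(-0.0), np.float64(0.67), 0, -2.28, 0]
[np.float64(2.35), np.float64(-0.0), np.float64(0.58), 0, -2.28, 0]
[np.float64(2.37), np.float64(-0.0), np.float64(0.49), 0, -2.28, 0]
[np.float64(2.39), np.float64(-0.0), np.float64(0.39), 0, -2.28, 0]
[np.float64(2.4), np.float64(-0.0), np.float64(0.3), 0, -2.28, 0]
[np.float64(2.41), np.float64(-0.0), np.float64(0.2), 0, -2.28, 0]
[np.float64(2.42), np.float64(-0.0), np.float64(0.1), 0, -2.28, 0]
[np.float64(2.42), np.float64(-0.0), np.float64(0.01), 0, -2.28, 0]
[np.float64(2.42), np.float64(-0.0), np.float64(-0.09), 0, -2.28, 0]
```

```bash
python3 -m pendant '[[[2.1,-0.3,1.8,0,-1.8,0,0],[2.1,-0.3,1.7,0,-1.8,0,0],[2.2,-0.3,1.6,0,-1.8,0,0],[2.2,-0.3,1.6,0,-1.8,0,0],[2.3,-0.3,1.5,0,-1.8,0,0],[2.3,-0.3,1.4,0,-1.8,0,0],[2.4,-0.3,1.4,0,-1.8,0,0],[2.4,-0.3,1.3,0,-1.8,0,0],[2.4,-0.3,1.2,0,-1.8,0,0],[2.5,-0.3,1.1,0,-1.8,0,0],[2.5,-0.3,1.1,0,-1.8,0,0],[2.5,-0.3,1.0,0,-1.8,0,0]]]'
python3 -m pendant '[[[2.6,-0.2,0.9,0,-1.8,0,0],[2.6,-0.2,0.8,0,-1.8,0,0],[2.6,-0.2,0.8,0,-1.8,0,0],[2.6,-0.2,0.7,0,-1.8,0,0],[2.7,-0.2,0.6,0,-1.8,0,0],[2.7,-0.2,0.5,0,-1.8,0,0],[2.7,0,0.4,0,-1.8,0,0],[2.7,0,0.4,0,-1.8,0,0]]]'
```

```text
clock: 2.3
tool_pos: [0.3962, -0.3415, 0.2629]
orientation: [-90.0, -0.0, 42.6]
force: [0.6, -0.8, 0.7]
opening: 0.0135
clock: 2.97
tool_pos: [0.4979, -0.1479, 0.275]
orientation: [-90.0, -0.0, 57.0]
force: [0.2, -0.3, -1.8]
opening: 0.0006
```

```bash
python3 -m pendant '[[[1.9,0,1.5,0,-2.3,0,0],[2.0,0,1.4,0,-2.3,0,0],[2.1,0,1.3,0,-2.3,0,0],[2.1,0,1.2,0,-2.3,0,0],[2.2,0,1.1,0,-2.3,0,0],[2.2,0,1.0,0,-2.3,0,0],[2.2,0,0.9,0,-2.3,0,0],[2.3,0,0.9,0,-2.3,0,0],[2.3,0,0.8,0,-2.3,0,0],[2.3,0,0.7,0,-2.3,0,0],[2.4,0,0.6,0,-2.3,0,0],[2.4,0,0.5,0,-2.3,0,0]]]'
python3 -m pendant '[[[2.4,0,0.4,0,-2.3,0,0],[2.4,0,0.3,0,-2.3,0,0],[2.4,0,0.2,0,-2.3,0,0],[2.4,0,0.1,0,-2.3,0,0],[2.4,0,0,0,-2.3,0,0],[2.4,0,0,0,-1.3,0,0],[0,0,0,0,0,0,0]]]'
python3 - <<'E'
from h import *
t=snapshot("top"); s=snapshot("side"); save(t,"t2"); save(s,"s2")
print(ctrl.get_obs()["clock"])
E
```

```text
clock: 3.97
tool_pos: [0.4775, 0.1437, 0.2749]
orientation: [-90.0, -0.0, 84.6]
force: [1.4, 1.3, 0.7]
opening: 0.0004
clock: 4.55
tool_pos: [0.467, 0.29, 0.2742]
orientation: [-90.0, -0.0, 97.5]
force: [0.0, -0.4, -0.2]
opening: 0.0002
4.65
```

View pics/s2.png

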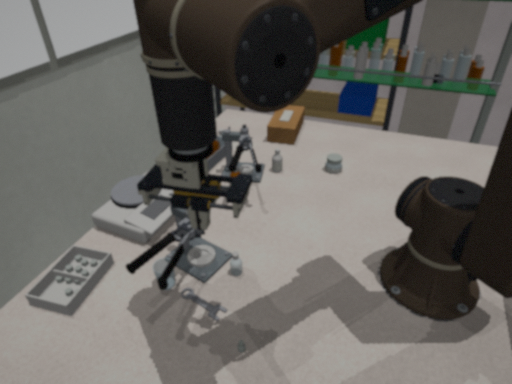

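View pics/t2.png

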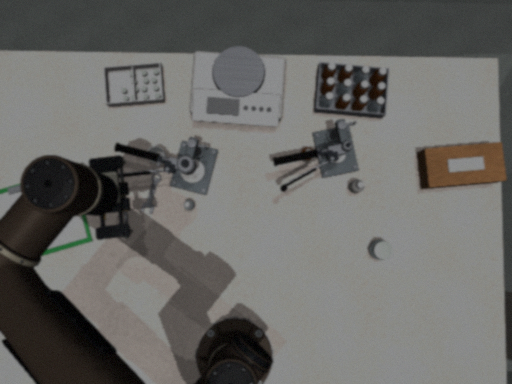

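```bash
python3 -m pendant '[[[0.2,1.5,0,0,0,0,0],[0.2,1.9,0,0,0,0,0],[0.2,1.9,0,0,0,0,0],[0,1.9,0,0,0.5,0,0],[0,1.9,0,0,0,0,0],[0,1.9,0,0,0,0,0],[0,1.5,0,0,0,0,0],[0,1.2,0,0,0,0,0],[0,0,0,0,0,0,0]]]'
python3 - <<'E'
from h import *
t=snapshot("top"); s=snapshot("side"); save(t,"t3"); save(s,"s3")
for p,n,(x,y) in((t,"t3z",(90,120)),(s,"s3z",(110,130))):
    im=p["image"][...,::-1][y:y+150,x:x+150]; cv2.imwrite(f"pics/{n}.png",cv2.resize(im,None,fx=4,fy=4,interpolation=cv2.INTER_CUBIC))
E
```

```text
clock: 5.4
tool_pos: [0.4654, 0.2906, 0.1353]
orientation: [-89.8, 0.1, 96.7]
force: [-0.2, -0.6, -0.7]
opening: 0.0001
```

View pics/s3z.png

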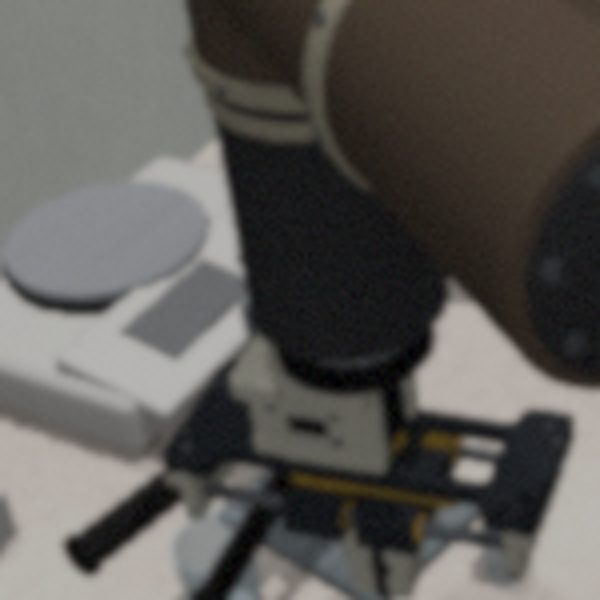

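View pics/t3z.png

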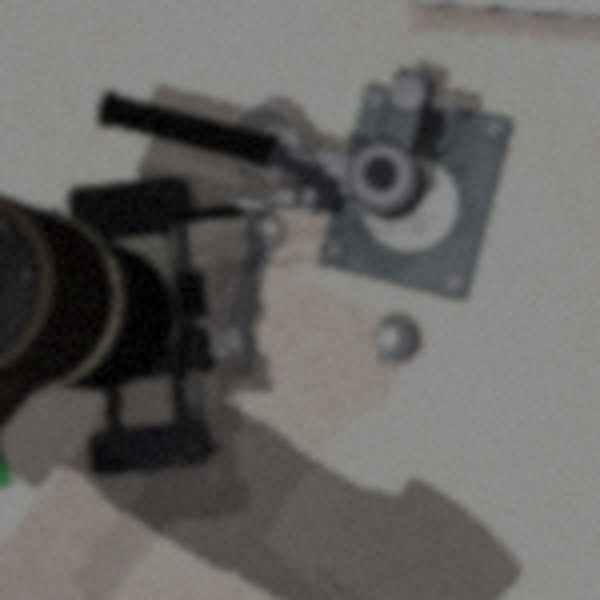

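Run:
```python
from h import *
s=snapshot("side")
o=ctrl.get_obs(); tp=o["tool_pos"]; print(tp)
n=np.array([.9932,.1164,0]); d=np.array([-.1164,.9932,0])
for sg in(1,-1):
  for a in(.080,.0965):
    for b in (-.039,0,.039):
      for z in(.18,.201,.22):
        q=(proj(s,np.r_[(tp+n*a*sg+d*b)[:2],z])-[110,130])*4; print(sg,a,b,z,q.round())
for z in (.135,.15,.20): print("tcp",z,((proj(s,np.r_[tp[:2],z])-[110,130])*4).round())
im=s["image"][...,::-1][200:290,140:260]; cv2.imwrite("pics/s4z.png",cv2.resize(im,None,fx=6.5,fy=6.5,interpolation=cv2.INTER_CUBIC))
```

```text
[0.46695448 0.29242377 0.13849796]
1 0.08 -0.039 0.18 [268. 452.]
1 0.08 -0.039 0.201 [263. 424.]
1 0.08 -0.039 0.22 [258. 397.]
1 0.08 0 0.18 [237. 501.]
1 0.08 0 0.201 [231. 473.]
1 0.08 0 0.22 [226. 446.]
1 0.08 0.039 0.18 [204. 554.]
1 0.08 0.039 0.201 [197. 525.]
1 0.08 0.039 0.22 [191. 498.]
1 0.0965 -0.039 0.18 [241. 447.]
1 0.0965 -0.039 0.201 [235. 419.]
1 0.0965 -0.039 0.22 [230. 393.]
1 0.0965 0 0.18 [209. 496.]
1 0.0965 0 0.201 [203. 467.]
1 0.0965 0 0.22 [197. 441.]
1 0.0965 0.039 0.18 [175. 548.]
1 0.0965 0.039 0.201 [168. 520.]
1 0.0965 0.039 0.22 [161. 493.]
-1 0.08 -0.039 0.18 [546. 502.]
-1 0.08 -0.039 0.201 [544. 473.]
-1 0.08 -0.039 0.22 [543. 446.]
-1 0.08 0 0.18 [525. 555.]
-1 0.08 0 0.201 [523. 526.]
-1 0.08 0 0.22 [522. 499.]
-1 0.08 0.039 0.18 [502. 613.]
-1 0.08 0.039 0.201 [500. 584.]
-1 0.08 0.039 0.22 [498. 557.]
-1 0.0965 -0.039 0.18 [576. 507.]
-1 0.0965 -0.039 0.201 [575. 478.]
-1 0.0965 -0.039 0.22 [574. 451.]
-1 0.0965 0 0.18 [556. 561.]
-1 0.0965 0 0.201 [555. 532.]
-1 0.0965 0 0.22 [554. 505.]
-1 0.0965 0.039 0.18 [534. 620.]
-1 0.0965 0.039 0.201 [533. 590.]
-1 0.0965 0.039 0.22 [531. 563.]
tcp 0.135 [386. 587.]
tcp 0.15 [383. 567.]
tcp 0.2 [374. 500.]
```

View pics/s4z.png

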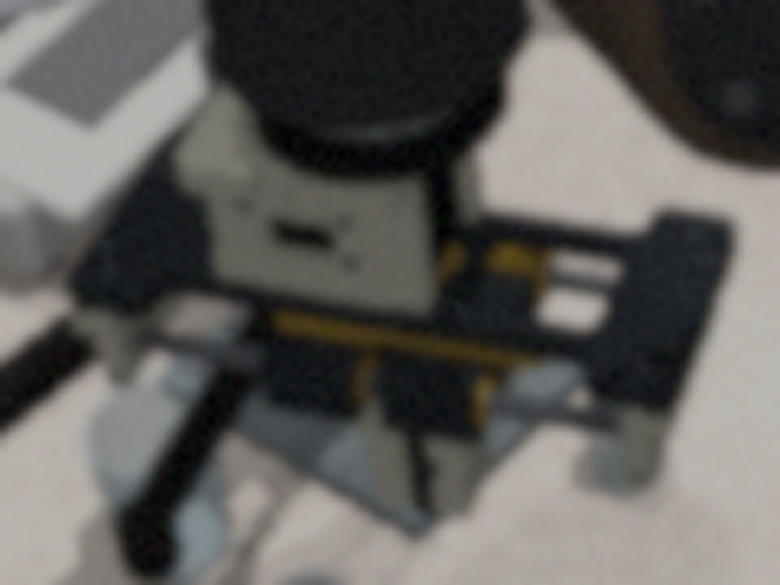

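Feet and carriages sit at z≈0.20, clear of the bar (top 0.162), and the fingers are lined up with the grip. Next comes the approach, then a slow feel for contact.

```bash
python3 -m pendant '[[[0,0,-0.6,0,0,0,0],[0,0,-0.9,0,0,0,0],[0,0,-0.9,0,0,0,0],[0,0,-0.8,0,0,0,0],[0,0,-0.5,0,0,0,0],[0,0,-0.3,0,0,0,0],[0,0,-0.2,0,0,0,0],[0,0,0,0,0,0,0]]]'
python3 - <<'E'
from h import *
t=snapshot("top"); s=snapshot("side")
for p,n,(x,y) in((t,"t5z",(90,120)),(s,"s5z",(110,180))):
    im=p["image"][...,::-1][y:y+110,x:x+150]; cv2.imwrite(f"pics/{n}.png",cv2.resize(im,None,fx=5,fy=5,interpolation=cv2.INTER_CUBIC))
o=ctrl.get_obs(); print(o["tool_pos"],o["orientation"],o["force"],o["clock"])
E
```

```text
clock: 6.22
tool_pos: [0.5084, 0.2976, 0.1373]
orientation: [-90.0, 0.0, 96.8]
force: [-0.1, 0.1, 0.5]
opening: 0.0004
[0.50795332 0.29750269 0.13742355] [-8.99807410e+01  1.11593065e-02  9.67965364e+01] [ 0.54229126  0.40787838 -0.17232225] 6.3167
```

View pics/s5z.png

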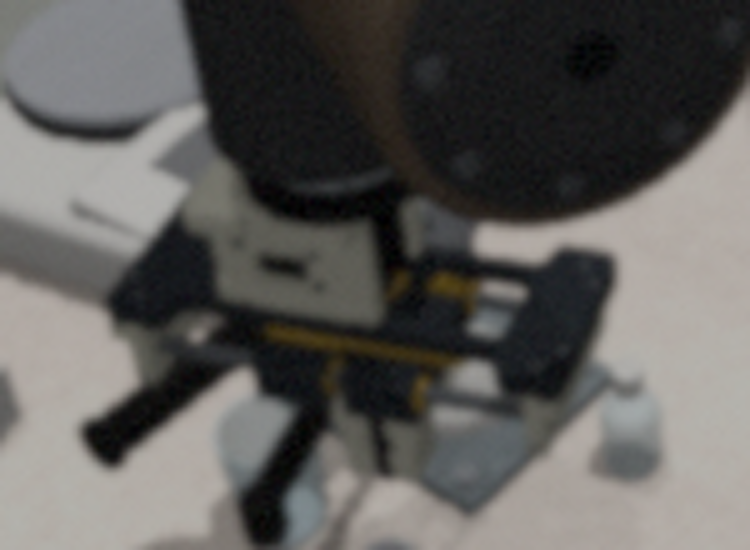

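View pics/t5z.png

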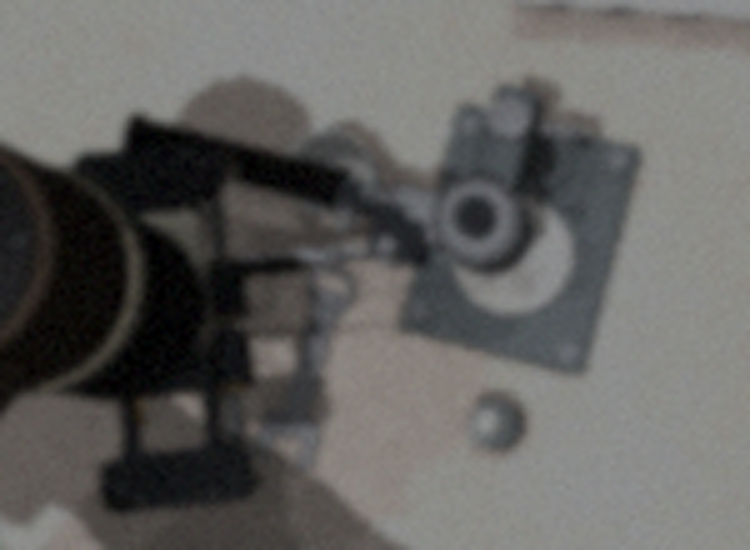

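The finger back sits just short of the grip, with roughly a 10 mm gap and no force yet. I'll feel forward slowly.

```bash
python3 -m pendant '[[[0,0,-0.2,0,0,0,0],[0,0,-0.2,0,0,0,0],[0,0,-0.2,0,0,0,0],[0,0,-0.2,0,0,0,0]]]'
python3 -m pendant '[[[0,0,-0.15,0,0,0,0],[0,0,-0.15,0,0,0,0]]]'
python3 -m pendant '[[[0,0,-0.15,0,0,0,0],[0,0,-0.15,0,0,0,0]]]'
```

```text
clock: 6.65
tool_pos: [0.5162, 0.2987, 0.1377]
orientation: [-90.0, -0.0, 96.8]
force: [0.1, 1.1, -0.5]
opening: 0.0004
clock: 6.82
tool_pos: [0.5192, 0.299, 0.1375]
orientation: [-90.0, 0.0, 96.8]
force: [-0.3, 0.2, -0.5]
opening: 0.0001
clock: 6.98
tool_pos: [0.5222, 0.2993, 0.1375]
orientation: [-90.0, 0.0, 96.8]
force: [0.0, 0.1, -0.0]
opening: 0.0004
```

```bash
python3 -m pendant '[[[0,0,-0.1,0,0,0,0],[0,0,-0.1,0,0,0,0]]]'
python3 -m pendant '[[[0,0,-0.1,0,0,0,0],[0,0,-0.1,0,0,0,0]]]'
python3 - <<'E'
from h import *
o=ctrl.get_obs(); print(o["tool_pos"],o["force"],o["moment"],o["clock"])
E
```

```text
clock: 7.15
tool_pos: [0.5241, 0.2995, 0.1375]
orientation: [-90.0, 0.0, 96.8]
force: [-0.2, 0.0, 0.0]
opening: 0.0004
clock: 7.32
tool_pos: [0.5261, 0.2998, 0.1375]
orientation: [-90.0, 0.0, 96.8]
force: [-0.4, 0.8, 0.2]
opening: 0.0004
[0.52608143 0.29976846 0.13754777] [-0.42419609  0.83229309  0.17791858] [-0.02519021  0.10917775 -0.00603507] 7.3167
```

```bash
python3 -m pendant '[[[0,0,-0.1,0,0,0,0],[0,0,-0.1,0,0,0,0],[0,0,-0.1,0,0,0,0]]]'
python3 -m pendant '[[[0,0,-0.1,0,0,0,0],[0,0,-0.1,0,0,0,0],[0,0,-0.1,0,0,0,0]]]'
python3 - <<'E'
from h import *
t=snapshot("top"); s=snapshot("side")
for p,n,(x,y) in((t,"t6z",(90,120)),(s,"s6z",(110,180))):
    im=p["image"][...,::-1][y:y+110,x:x+150]; cv2.imwrite(f"pics/{n}.png",cv2.resize(im,None,fx=5,fy=5,interpolation=cv2.INTER_CUBIC))
E
```

```text
clock: 7.57
tool_pos: [0.5288, 0.3001, 0.1375]
orientation: [-90.0, -0.0, 96.8]
force: [-3.1, 0.7, 1.2]
opening: 0.0002
clock: 7.82
tool_pos: [0.5318, 0.3005, 0.1375]
orientation: [-90.0, -0.0, 96.8]
force: [-3.0, 0.6, 1.0]
opening: 0.0002
```

View pics/s6z.png

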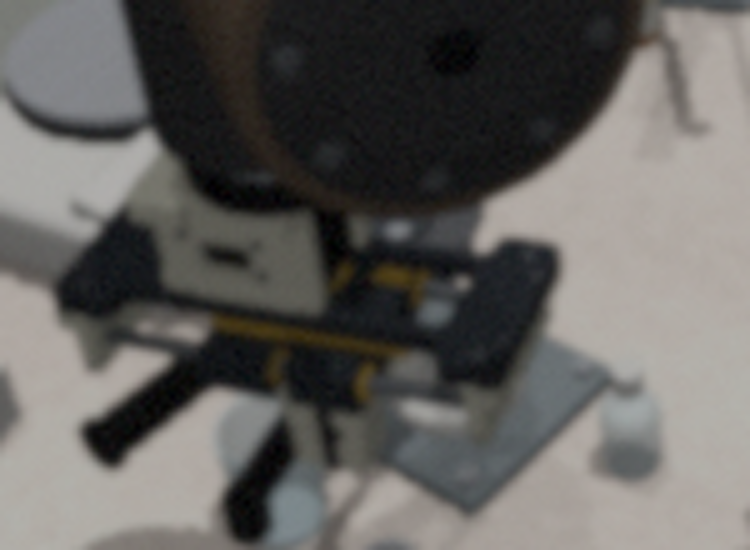

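View pics/t6z.png

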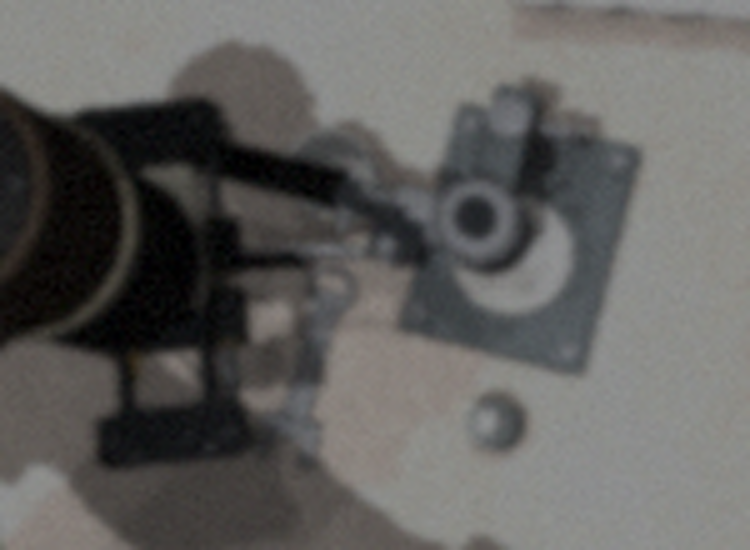

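```bash
python3 -m pendant '[[[0.03,0,-0.15,0,0.9,0,0],[0.03,0,-0.15,0,0.9,0,0],[0.03,0,-0.15,0,0.9,0,0],[0.03,0,-0.15,0,0.9,0,0],[0.03,0,-0.15,0,0.9,0,0]]]'
python3 -m pendant '[[[0.03,0,-0.15,0,0.9,0,0],[0.03,0,-0.15,0,0.9,0,0],[0.03,0,-0.15,0,0.8,0,0],[0.03,0,-0.15,0,0.8,0,0],[0.03,0,-0.15,0,0.8,0,0]]]'
```

```text
clock: 8.33
tool_pos: [0.5393, 0.3026, 0.1375]
orientation: [-90.0, 0.0, 92.2]
force: [-3.9, -0.3, 0.7]
opening: 0.0006
clock: 8.75
tool_pos: [0.5467, 0.304, 0.1375]
orientation: [-90.0, 0.0, 88.0]
force: [-4.8, 0.8, 1.7]
opening: 0.0002
```

```bash
python3 -m pendant '[[[0.02,0,-0.1,0,0.5,0,0],[0.02,0,-0.1,0,0.5,0,0],[0.02,0,-0.1,0,0.5,0,0],[0.02,0,-0.1,0,0.5,0,0],[0.02,0,-0.1,0,0.5,0,0]]]'
python3 -m pendant '[[[0.01,0,-0.05,0,0.3,0,0],[0.01,0,-0.05,0,0.3,0,0],[0.01,0,-0.05,0,0.3,0,0]]]'
```

```text
clock: 9.17
tool_pos: [0.5517, 0.3047, 0.1375]
orientation: [-90.0, 0.0, 85.5]
force: [-4.7, -1.1, 2.1]
opening: 0.0004
clock: 9.42
tool_pos: [0.5532, 0.3048, 0.1375]
orientation: [-90.0, 0.0, 84.7]
force: [-5.6, -0.6, 2.4]
opening: 0.0004
```

```bash
python3 -m pendant '[[[0.01,0,-0.05,0,0.3,0,0],[0.01,0,-0.05,0,0.3,0,0]]]'
python3 -m pendant '[[[0.01,0,-0.05,0,0.3,0,0],[0.01,0,-0.05,0,0.3,0,0]]]'
```

```text
clock: 9.58
tool_pos: [0.5542, 0.3049, 0.1375]
orientation: [-90.0, 0.0, 84.1]
force: [-4.8, -1.0, 1.6]
opening: 0.0006
clock: 9.75
tool_pos: [0.5552, 0.3051, 0.1375]
orientation: [-90.0, 0.0, 83.5]
force: [-5.9, -0.1, 0.9]
opening: 0.0005
```

```bash
python3 -m pendant '[[[0.01,0,-0.05,0,0.3,0,0],[0,0,-0.04,0,0.2,0,0]]]'
python3 -m pendant '[[[0,0,-0.04,0,0.2,0,0],[0,0,-0.04,0,0.2,0,0]]]'
```

```text
clock: 9.92
tool_pos: [0.556, 0.3051, 0.1375]
orientation: [-90.0, 0.0, 83.0]
force: [-7.2, 0.1, 2.0]
opening: 0.0001
clock: 10.08
tool_pos: [0.5563, 0.3052, 0.1375]
orientation: [-89.9, 0.0, 82.6]
force: [-9.6, 0.3, 4.0]
opening: 0.0008
```

Force is rising while the TCP no longer advances, so the stop is reached. I'll firm up slightly and check.

```bash
python3 -m pendant '[[[0,0,-0.03,0,0,0,0],[0,0,-0.03,0,0,0,0],[0,0,0,0,0,0,0]]]'
python3 - <<'E'
from h import *
t=snapshot("top"); s=snapshot("side")
for p,n,(x,y) in((t,"t7z",(90,120)),(s,"s7z",(110,180))):
    im=p["image"][...,::-1][y:y+110,x:x+150]; cv2.imwrite(f"pics/{n}.png",cv2.resize(im,None,fx=5,fy=5,interpolation=cv2.INTER_CUBIC))
o=ctrl.get_obs(); print(o["tool_pos"],o["force"],o["moment"],o["clock"])
E
```

```text
clock: 10.33
tool_pos: [0.5564, 0.3051, 0.1375]
orientation: [-89.9, 0.0, 82.6]
force: [-11.2, 1.3, 5.0]
opening: 0.0006
[0.55640695 0.30514559 0.13746236] [-1.03083790e+01 -6.80526963e-04  3.94139774e+00] [ 0.28792519  3.78787827 -0.05263547] 10.4333
```

View pics/s7z.png

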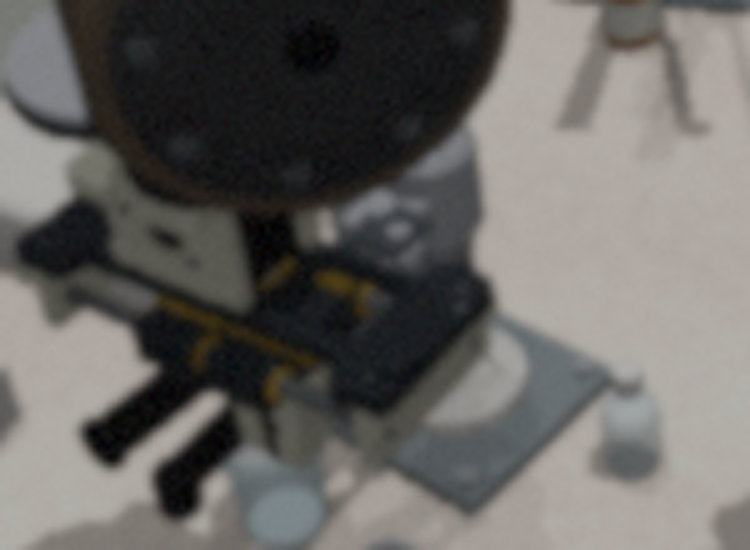

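View pics/t7z.png

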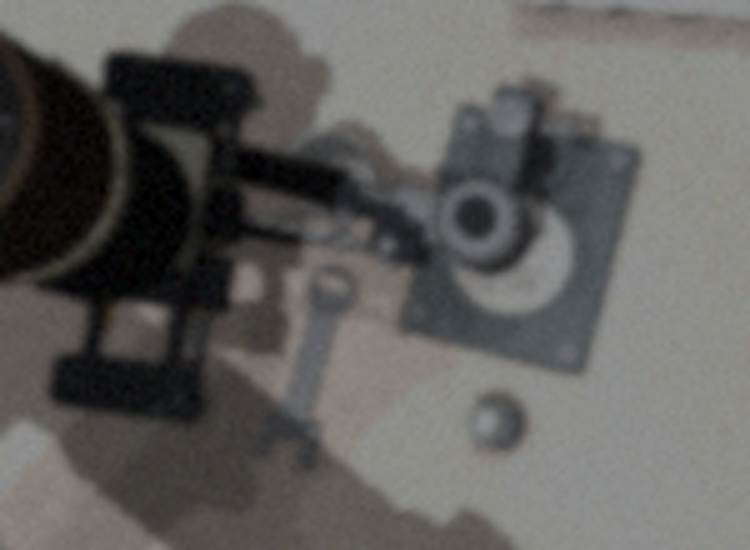

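The lever is nearly parallel to the bar with a clear gap. I'll add a little more pressure and hold.

```bash
python3 -m pendant '[[[0,0,-0.03,0,0,0,0],[0,0,-0.03,0,0,0,0],[0,0,0,0,0,0,0],[0,0,0,0,0,0,0],[0,0,0,0,0,0,0],[0,0,0,0,0,0,0],[0,0,0,0,0,0,0],[0,0,0,0,0,0,0],[0,0,0,0,0,0,0],[0,0,0,0,0,0,0],[0,0,0,0,0,0,0],[0,0,0,0,0,0,0]]]'
python3 -m pendant '[[[0,0,0,0,0,0,0],[0,0,0,0,0,0,0],[0,0,0,0,0,0,0],[0,0,0,0,0,0,0],[0,0,0,0,0,0,0],[0,0,0,0,0,0,0],[0,0,0,0,0,0,0],[0,0,0,0,0,0,0],[0,0,0,0,0,0,0],[0,0,0,0,0,0,0],[0,0,0,0,0,0,0],[0,0,0,0,0,0,0]]]'
python3 -m pendant '[[[0,0,0,0,0,0,0],[0,0,0,0,0,0,0],[0,0,0,0,0,0,0],[0,0,0,0,0,0,0],[0,0,0,0,0,0,0],[0,0,0,0,0,0,0],[0,0,0,0,0,0,0],[0,0,0,0,0,0,0],[0,0,0,0,0,0,0],[0,0,0,0,0,0,0],[0,0,0,0,0,0,0],[0,0,0,0,0,0,0]]]'
```

```text
clock: 11.43
tool_pos: [0.5566, 0.3051, 0.1374]
orientation: [-89.9, 0.0, 82.6]
force: [-11.4, 1.1, 5.4]
opening: 0.0004
clock: 12.43
tool_pos: [0.5566, 0.3051, 0.1374]
orientation: [-89.9, 0.0, 82.6]
force: [-12.1, 1.1, 5.0]
opening: 0.0003
clock: 13.43
tool_pos: [0.5566, 0.3051, 0.1374]
orientation: [-89.9, 0.0, 82.6]
force: [-13.1, 1.1, 5.2]
opening: 0.0002
```

Held for over 3 s on the stop at 11–13 N. Now I'll ease it out along the same arc.

```bash
python3 -m pendant '[[[0,0,0.05,0,0,0,0],[0,0,0.05,0,-0.2,0,0],[0,0,0.05,0,-0.2,0,0],[-0.01,0,0.08,0,-0.4,0,0],[-0.02,0,0.1,0,-0.5,0,0],[-0.02,0,0.1,0,-0.5,0,0],[-0.02,0,0.1,0,-0.5,0,0],[-0.02,0,0.1,0,-0.5,0,0]]]'
python3 -m pendant '[[[-0.02,0,0.1,0,-0.5,0,0],[-0.02,0,0.1,0,-0.5,0,0],[-0.02,0,0.1,0,-0.5,0,0],[-0.02,0,0.1,0,-0.5,0,0],[-0.02,0,0.1,0,-0.5,0,0],[-0.02,0,0.1,0,-0.5,0,0],[-0.02,0,0.1,0,-0.5,0,0],[-0.02,0,0.1,0,-0.5,0,0]]]'
```

```text
clock: 14.1
tool_pos: [0.5518, 0.3047, 0.1375]
orientation: [-90.0, 0.0, 85.4]
force: [-3.7, -0.7, 1.1]
opening: 0.0003
clock: 14.77
tool_pos: [0.5438, 0.3037, 0.1375]
orientation: [-90.0, -0.0, 89.5]
force: [-3.7, -2.4, 0.6]
opening: 0.0004
```

```bash
python3 -m pendant '[[[-0.02,0,0.1,0,-0.5,0,0],[-0.02,0,0.1,0,-0.5,0,0],[-0.02,0,0.1,0,-0.5,0,0],[-0.02,0,0.1,0,-0.5,0,0],[-0.02,0,0.1,0,-0.5,0,0],[-0.02,0,0.1,0,-0.5,0,0],[-0.02,0,0.1,0,-0.5,0,0],[-0.02,0,0.1,0,-0.5,0,0]]]'
python3 -m pendant '[[[-0.02,0,0.1,0,-0.5,0,0],[-0.02,0,0.1,0,-0.5,0,0],[-0.02,0,0.1,0,-0.5,0,0],[-0.02,0,0.1,0,-0.5,0,0]]]'
python3 -m pendant '[[[-0.02,0,0.08,0,-0.4,0,0],[-0.02,0,0.08,0,-0.4,0,0],[0,0,0.08,0,-0.4,0,0]]]'
```

```text
clock: 15.43
tool_pos: [0.5359, 0.302, 0.1376]
orientation: [-90.0, -0.0, 93.5]
force: [-3.5, -0.2, -0.8]
opening: 0.0006
clock: 15.77
tool_pos: [0.532, 0.3009, 0.1376]
orientation: [-90.0, -0.0, 95.5]
force: [-1.5, 1.1, -1.3]
opening: 0.0006
clock: 16.02
tool_pos: [0.5297, 0.3002, 0.1377]
orientation: [-90.0, -0.0, 96.6]
force: [-2.2, 0.7, 0.3]
opening: 0.0008
```

Still in contact, with open expected at x≈0.527. I'll go on slowly.

```bash
python3 -m pendant '[[[0,0,0.08,0,0,0,0],[0,0,0.08,0,0,0,0],[0,0,0.08,0,0,0,0],[0,0,0.08,0,0,0,0]]]'
python3 -m pendant '[[[0,0,0.08,0,0,0,0],[0,0,0.08,0,0,0,0],[0,0,0.08,0,0,0,0]]]'
python3 -m pendant '[[[0,0,0.1,0,0,0,0],[0,0,0.1,0,0,0,0],[0,0,0.1,0,0,0,0],[0,0,0.1,0,0,0,0]]]'
```

```text
clock: 16.35
tool_pos: [0.5266, 0.2998, 0.1377]
orientation: [-90.0, -0.0, 96.6]
force: [-0.2, 0.6, -0.7]
opening: 0.0005
clock: 16.6
tool_pos: [0.5242, 0.2996, 0.1377]
orientation: [-90.0, -0.0, 96.6]
force: [1.3, 0.1, 0.6]
opening: 0.0006
clock: 16.93
tool_pos: [0.52, 0.299, 0.1376]
orientation: [-90.0, 0.0, 96.6]
force: [-0.6, 0.5, -0.1]
opening: 0.0004
```

```bash
python3 -m pendant '[[[0,0,0.4,0,0,0,0],[0,0,0.8,0,0,0,0],[0,0,1.2,0,0,0,0],[0,0,1.2,0,0,0,0],[0,0,1.2,0,0,0,0],[0,0,0.8,0,0,0,0],[0,-0.8,0,0,0,0,0],[0,-1.6,0,0,0,0,0],[0,-2,0,0,0,0,0],[0,-2,0,0,0,0,0],[0,-2,0,0,0,0,0],[0,-2,0,0,0,0,0]]]'
python3 -m pendant '[[[0,-2,1,0,0,0,0],[0,-1,1.5,0,0,0,0],[0,0,1.5,0,0,0,0],[-1.5,0,1,0,0,0,0],[-2,0,0,0,0,0,0],[-2,0,0,0,0,0,0],[-2,0,0,0,0,0,0],[-2,0,0,0,0,0,0],[-2,0,0,0,0,0,0],[-2,0,0,0,0,0,0],[-1,0,0,0,0,0,0],[0,0,0,0,0,0,0]]]'
python3 - <<'E'
from h import *
t=snapshot("top"); s=snapshot("side"); save(t,"t8"); save(s,"s8")
g=t["image"].mean(2)
a=cv2.imread("pics/top0.png").mean(2); 
for u in (120,126,132,138,144):
    f=lambda g:(lambda c:(np.clip(100-c,0,None)*np.arange(len(c))).sum()/np.clip(100-c,0,None).sum()) (g[166:182,u-1:u+2].mean(1))
    print(u,g[166:182,u-1:u+2].mean(1).round().astype(int),a[166:182,u-1:u+2].mean(1).round().astype(int))
im=np.hstack([cv2.imread("pics/side0.png")[180:300,110:250],cv2.imread("pics/s8.png")[180:300,110:250]])
cv2.imwrite("pics/cmp.png",cv2.resize(im,None,fx=2.8,fy=2.8,interpolation=cv2.INTER_CUBIC))
im=np.vstack([cv2.imread("pics/top0.png")[130:220,90:230],cv2.imread("pics/t8.png")[130:220,90:230]])
cv2.imwrite("pics/cmpt.png",cv2.resize(im,None,fx=3.3,fy=3.3,interpolation=cv2.INTER_CUBIC))
o=ctrl.get_obs(); print(o["tool_pos"],o["force"],o["clock"])
E
```

```text
clock: 17.93
tool_pos: [0.4645, 0.2927, 0.2435]
orientation: [-90.0, -0.0, 96.6]
force: [-0.0, -0.2, -0.2]
opening: 0.0004
clock: 18.93
tool_pos: [0.4316, 0.1415, 0.2724]
orientation: [-90.1, -0.0, 96.5]
force: [0.6, 0.0, -0.4]
opening: 0.0004
120 [143 143 144 142 144 143 138 115  70  33  49  92 128 140 144 144] [140 141 141 141 141 139 134 112  69  33  47  92 123 139 143 142]
126 [129 122 109  98  94  93  83  59  29  35  77 120 137 129 100  70] [127 122 108  97  93  89  83  58  30  36  79 119 137 141 141 143]
132 [130 118  97  87  89  92  86  58  34  64 108 118  92  56  40  35] [127 115  97  85  90  91  84  56  31  59 109 134 144 142 143 143]
138 [118  96  81  80  87  90  60  31  43  85 109  92  59  43  36  27] [116  95  77  77  86  87  61  29  42  87 124 142 144 144 142 140]
144 [111  89  79  79  79  65  43  30  75 123 137 120  78  48  40  32] [108  89  78  74  76  67  39  30  72 122 142 145 146 142 141 140]
[0.43168187 0.14294026 0.27211072] [ 0.66903377  0.20388255 -0.48815387] 19.0333
```

View pics/cmp.png

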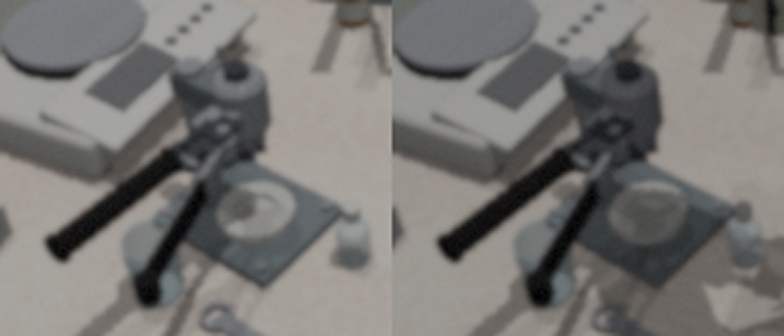

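View pics/cmpt.png

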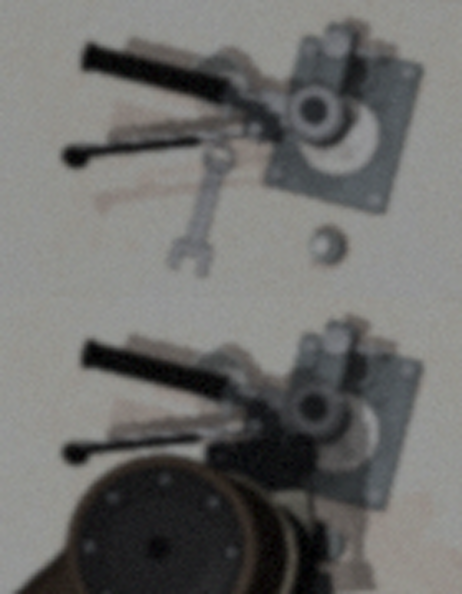

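The lever is back at its original open pixels in both views, and the hand is clear. Handing in.

Run:
```python
from plant import ctrl
print(ctrl.close_job()); o=ctrl.get_obs(); print(o["clock"],o["qvel"].round(2),o["force"].round(1))
```

```text
the job is handed in; nothing more can be done
None
the job is handed in; nothing more can be done
```

I pressed the larger crimper's lever in with the back of the shut fingers until it reached its stop. I held it there for about 3.4 s (clock 10.0 to 13.4 s) at 10–13 N, then eased it out along the same arc at about 12 mm/s or less. The job was handed in at about 19 s.

**Last checks:**
- **Lever:** in the top picture its dark profile matches the starting one to within a fraction of a pixel. The side picture agrees, so it is fully open.
- **Bench:** the bar, stand, beaker, vial and spanner look unmoved in those views. I did not re-check the smaller crimper or the other items after the move; the hand passed over that area with its fingertips about 0.27 m up.
- **Hand:** it stood free at 0.27 m height with no contact force beyond sensor noise.

**Disagreements:**
- **Contact point:** contact came about 5 mm later than my picture estimate, so I found it by force.
- **Networks:** they misplaced the vial and pump, which did not affect the moves.
- **After hand-in:** I could not read the robot state once the job was handed in.

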